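Clear the foam trimmer's bed and lower its guard

TASK

Make the foam trimmer safe: whichever thing was left on its bed under the raised guard has to be put away first - a foam offcut goes into the deep scrap crate, the hand sander goes the right way up into the shallow tool tray - set down inside, not dropped. Then lower the guard gently until it is fully down on its stop. Leave the other of the two, and everything else on the table, where it is.

Things in the scene. Friction and masses are not known exactly. Their poses are not given: they have to be found in the camera images.
- trimmer: Foam trimmer, fixed: grey base 280 x 220, flat bed 30 above the table, yellow housing (68 high) at the far end. Origin: on the table under the base's middle; x runs from the front lip to the hinge; yaw within 0.15 rad. Steel lip across the front (x -134 to -122) stands 22 above the bed, its two rubber buffers 30: lift things over it.
- bed (a point): Middle of the bed's top surface (trimmer x 0, y 0, 30 above the table). One of the two things lies within about 40 of it, long side within 0.4 rad of the trimmer's x. The raised guard leaves no room there for an upright gripper: come from the front, tool leaning about 35 to 40 degrees, fingers pointing forward and down.
- guard_hinge (a point): Middle of the guard's hinge axis: trimmer x +120, 65 above the table, axis along the trimmer's y. The guard: clear panel 4 thick in a dark steel frame 10 thick, 196 wide, reaching 230 from the hinge.
- guard (a joint): Guard angle, rad: 0 = fully down on the buffers (level), limit 1.0, starts at 0.8 to 0.95, leaning over the bed. A friction hinge keeps it where it is let go; 1 to 3 N at the bar moves it down. Slamming is closing faster than 0.8 rad/s in the last 0.12 rad. A thing left on the bed keeps it from closing.
- guard_bar (a point): Middle of the guard's round steel handle bar, 16 thick, 140 long along the trimmer's y, 270 from the hinge axis: at angle q it is 270 cos q before and 270 sin q above the hinge. 32 mm of free space between bar and frame, but for two 12 thick stubs 70 either side of the middle: pinch it from above, a finger either side.
- offcut: Pink rigid foam offcut, stepped: 110 (x) x 46 (y) x 30 slab, with a step 70 x 46 on it (x -15 to +55) to 50 high. Origin: centre of underside. 14 to 28 g. Lies either on the trimmer's bed or on the foam slab.
- sander: Hand sander block: flat plywood foot 120 (x) x 60 (y) x 15 with an upright wooden grip 85 x 30 on its middle (along x), total 58 high. Origin: centre of underside; z up. 0.18 to 0.35 kg. Lies either on the trimmer's bed or on the foam slab.
- crate: Scrap crate, fixed: open grey plastic box 170 (x) x 150 (y) x 45 high, walls and floor 5 thick, empty. Origin: centre of underside. Yaw within 0.1 rad. Stands at one of four places left and right of the trimmer.
- tray: Tool tray, fixed: open wooden tray 170 (x) x 150 (y), only 15 high, walls and floor 5 thick, empty. Origin: centre of underside. Yaw within 0.1 rad. At another of the four places.
- slab: Foam slab, fixed, 160 x 130 x 30 high, at another of the four places; the thing that is not on the bed lies on it and stays there. Origin: centre of underside.
- stockbox: Closed grey storage box, fixed, 165 x 135 x 76 high, at the last of the four places; not used. Origin: centre of underside.
- jar: Bystander, loose: small closed jar, 60 across, 85 high. Origin: centre of underside.
- tape: Bystander, loose: roll of tape lying flat, 100 across, 25 high. Origin: centre of underside.
- cartridge: Bystander, loose: grey adhesive cartridge lying down, 48 thick, 200 long with nozzle. Origin: centre of underside.
- hammer: Bystander, loose: hammer lying down. Origin: centre of underside.
- mug: Bystander, loose: white mug, 80 across, 90 high. Origin: centre of underside.
- sprayer: Bystander, loose: upright bottle, 64 across, 170 high. Origin: centre of underside.
- brush: Bystander, loose: brush lying down. Origin: centre of underside.

How it is judged:
By the outcome, as a careful person would: the job done as asked, in the order asked, and still so for the second after the job is handed in, with the robot touching nothing.
It also fails if it takes over 69 s, if anything falls off the work surface, if the arm or the gripper's body presses on something with over 40 N, if the wrist force passes 120 N, or if a joint passes its speed limit or range.

ROBOT

A 6-joint arm with a two-finger parallel gripper is mounted at the origin on the work surface. World frame = base frame: x ahead of the robot, y to its left, z up, the work surface at z = 0. Lengths are in m, angles in rad, forces in N, time in s.
With the tool pointing down it reaches from about 0.375 to 0.9 m from the base axis. Payload 3.1 kg.
Tool frame: the origin (TCP) lies midway between the tips of the shut fingers; the grasp point (between the pads) lies 19 mm behind it (ctrl.hold_point_z is the distance from the TCP to the grasp point, in m); z points along the fingers, y is the line along which they close (so a half turn about z gives the same grasp; the last joint's range is limited). The gripper opens to 85 mm and grips with 20 to 120 N. Pads are 22 mm wide; open, the fingers measure 114 mm over their backs; the gripper's body (76 mm by 85 mm) begins 54 mm behind the grasp point. The pads swing forward as they close: fully open they stand 13 mm farther back than shut.
Start: joints at [-1.482, 0.527, 1.433, -0, 1.181, -0.178], TCP at [0.165, -0.603, 0.231] pointing down, gripper open.
Joint ranges: [-3.08, 3.08], [-0.75, 2.2], [0.22, 2.44], [-1.43, 4.57], [0, 2.65], [-2.85, 2.85]. Speed limits (rad/s): [2.79, 2.79, 3.14, 3.14, 3.14, 3.14].

INTERFACE

Orientations are given as a unit quaternion [x, y, z, w].
In Python, from station import ctrl, grip, imaging, finish_job gives the robot as it stands. Calls block until the motion is done:
- ctrl.goto(position, orientation): joint-space move of the TCP to a pose.
- ctrl.movel(position, frame=None, velocity=0.15, contact_N=None): straight line of the TCP; frame=None keeps the orientation; velocity is the mean speed in m/s. With contact_N (N) it stops when the force on the tool has changed by that much, and returns True; else False.
- ctrl.movej(angles): joint-space move.
- grip(opening, f_grip=None): opening from 0.0 (shut) to 1.0 (fully open); f_grip is the grip in N (None keeps the last); returns when the fingers have stopped.
- ctrl.pause(seconds).
- ctrl.ik(position, orientation): joint angles nearest the present ones, or None.
- imaging.grab_frame(name): name is "side" or "top" or "wrist"; returns (picture, depth): 400x640x3 uint8, red, green, blue; 400x640 float32, m along the optical axis (not along the pixel's ray), 0 where there is no reading.
- imaging.camera_info(name): a dict with "fx", "fy", "cx", "cy" (pixels), "R" (3x3) and "t" (3): a world point X has camera coordinates R X + t; the wrist camera has in their place "T_tool_cam" (4x4, takes a point from camera to tool coordinates, whose origin is the TCP and whose axes are the flange's). Camera axes: x right, y down, z forward; pixel columns grow to the right and rows downward; lengths in m; the calibration is good to about 2 mm. A picture is of the moment at which its call begins: read the wrist's pose just before it. camera_info takes no time and is no camera call.
A pose or a line that the arm cannot do raises ctrl.IKError and nothing moves.
- finish_job(): hands the job in; it is judged then, once.
Trained networks look in the newest picture that a camera, given by its name, has taken for a name from the list of things; names that differ only in an ending like _2 or _b are one class to them, and where a whole thing is asked for, a point or a joint stands for the part that bears it (a point fixed in the world has none). Each returns a list of dicts, best first, with "confidence" (0 to 1); they miss things now and then, are a little off and sometimes report something else, mostly with a low value. They report only what shows in the picture. A call takes as long as a camera call.
- imaging.search_frame(camera, name): "at" ([x, y, z] in m, in world coordinates, good to about 4 mm: the middle of the surface that is visible of it).
- imaging.landmark_of(camera, name): "at" ([x, y, z] in m, in world coordinates, good to about 4 mm: a listed point, or the origin of a listed thing).
Readings, each from a call of its own:
- ctrl.current_time_s(): time.
- ctrl.current_joint_positions(): joint angles.
- ctrl.current_dq(): joint speeds.
- ctrl.current_joint_efforts(): joint torques, N m.
- ctrl.current_tcp_pos(): TCP position.
- ctrl.current_tool_rot(): TCP orientation.
- ctrl.current_wrist_force(): force on the tool from outside, world axes, zero at the start.
- ctrl.current_wrist_torque(): the same for the moment, N m.
- ctrl.current_width(): opening from 0.0 (shut) to 1.0 (fully open).
- ctrl.current_finger_force(): force on a finger pad.
Only numpy, scipy, OpenCV 4.12 (cv2) and the standard library are available. Lean on these libraries where they do the work, as an engineer would, in place of code of your own. Each camera call takes 0.05 s, during which the arm holds its last target. There are 200 camera calls.

## Working session

There is one attempt and no reset: what is moved stays moved. The work goes in short steps, each a Python script; the robot and the scene stay as the last script left them, time stands still between calls to the robot, and variables do not carry over. Pictures are saved under pics/ and viewed, at most 10 in all, crops included, and the job is handed in when it is done.

```bash
mkdir -p pics; ls; python3 - <<'E'
from station import ctrl, imaging
import cv2,numpy as np
for c in ("top","side"):
    p,d=imaging.grab_frame(c); cv2.imwrite(f"pics/{c}0.png",p[:,:,::-1]); np.save(f"pics/{c}0.npy",d)
    for n in ["trimmer","bed","guard_hinge","guard_bar","offcut","sander","crate","tray","slab","stockbox"]:
        r=imaging.landmark_of(c,n)[:2]
        print(c,n,[(np.round(x["at"],3).tolist(),round(x["confidence"],2)) for x in r])
    i=imaging.camera_info(c); print(np.round(-i["R"].T@i["t"],3), np.round(i["R"],2).tolist())
print(ctrl.current_time_s(),ctrl.hold_point_z,ctrl.current_tool_rot())
E
```

```text
pics
top trimmer [([0.614, -0.007, -0.004], 0.56)]
top bed [([0.612, -0.003, 0.026], 0.93), ([0.498, 0.511, 0.0], 0.58)]
top guard_hinge [([0.732, -0.003, 0.064], 0.56)]
top guard_bar [([0.562, -0.011, 0.274], 0.79)]
top offcut [([0.377, 0.29, 0.032], 0.86)]
top sander [([0.614, -0.006, 0.029], 0.91)]
top crate [([0.576, -0.298, -0.002], 0.85)]
top tray [([0.354, -0.146, 0.002], 0.62), ([0.38, -0.306, 0.0], 0.6)]
top slab [([0.371, 0.298, 0.001], 0.7)]
top stockbox [([0.574, 0.297, 0.0], 0.63)]
[0.372 0.014 1.447] [[0.03, -1.0, 0.01], [-0.99, -0.03, -0.14], [0.14, -0.01, -0.99]]
side trimmer [([0.617, -0.008, 0.001], 0.82)]
side bed [([0.611, -0.008, 0.027], 0.58)]
side guard_hinge [([0.731, -0.001, 0.065], 0.82)]
side guard_bar [([0.568, -0.006, 0.279], 0.55), ([0.615, -0.006, 0.0], 0.26)]
side offcut [([0.377, 0.286, 0.033], 0.89)]
side sander [([0.61, -0.003, 0.028], 0.66)]
side crate [([0.58, -0.298, -0.002], 0.95), ([0.568, -0.009, 0.281], 0.22)]
side tray [([0.376, -0.302, -0.001], 0.69), ([0.501, 0.517, -0.002], 0.25)]
side slab [([0.37, 0.293, 0.002], 0.67), ([0.567, -0.007, 0.28], 0.61)]
side stockbox [([0.571, 0.3, -0.0], 0.84), ([0.616, -0.006, -0.001], 0.66)]
[0.033 0.88  1.173] [[-0.87, -0.5, -0.02], [-0.35, 0.63, -0.69], [0.36, -0.6, -0.72]]
1.1 0.0187 [9.91113890e-01 1.33016000e-01 6.89819803e-06 1.09054221e-05]
```

View pics/top0.png

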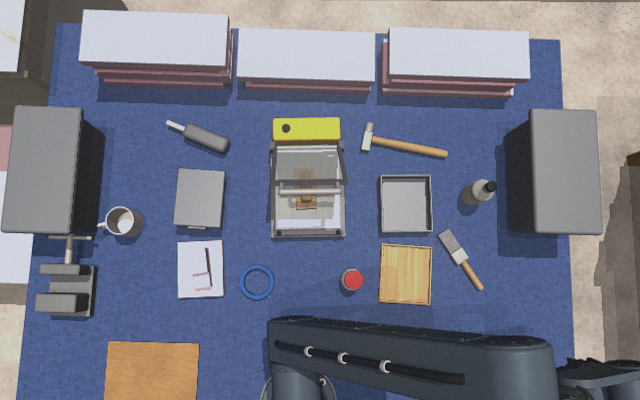

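View pics/side0.png

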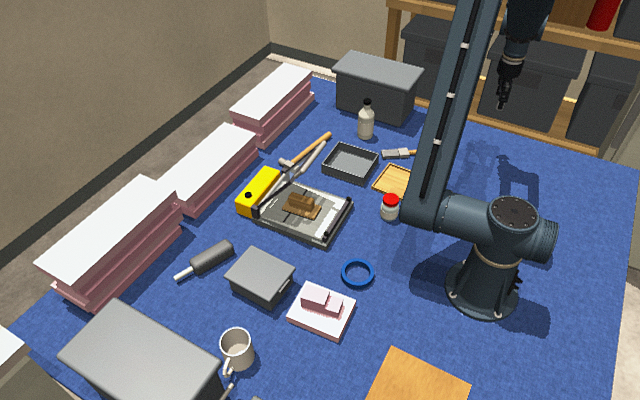

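```bash
cat > h.py <<'E'
import numpy as np, cv2
from scipy.spatial.transform import Rotation as Ro
from station import ctrl, grip, imaging, finish_job
H=ctrl.hold_point_z
def Rt(lean,psi,s=-1):
    z=np.array([np.sin(lean)*np.cos(psi),np.sin(lean)*np.sin(psi),-np.cos(lean)])
    y=s*np.array([-np.sin(psi),np.cos(psi),0]); return np.c_[np.cross(y,z),y,z]
def q(R): return Ro.from_matrix(R).as_quat()
def tcp(g,R): return np.asarray(g,float)+H*R[:,2]   # TCP for a grasp point
def cloud(c):
    """world points (400,640,3) from a fresh picture"""
    if c=="wrist": p0=np.array(ctrl.current_tcp_pos()); R0=Ro.from_quat(ctrl.current_tool_rot()).as_matrix()
    p,d=imaging.grab_frame(c); i=imaging.camera_info(c)
    v,u=np.mgrid[:400,:640]; X=np.stack([(u-i["cx"])/i["fx"]*d,(v-i["cy"])/i["fy"]*d,d],-1)
    if c=="wrist": T=np.array(i["T_tool_cam"]); W=(X@T[:3,:3].T+T[:3,3])@R0.T+p0
    else: W=(X-np.array(i["t"]))@np.array(i["R"])
    W[d==0]=np.nan; return p,W
E
python3 - <<'E'
from h import *
print(np.round(imaging.camera_info("wrist")["T_tool_cam"],3))
L=np.radians(40)
for nm,g,psi in [("view",(.43,-.005,.25),0),("pre",(.53,-.005,.17),0),("grasp",(.612,-.005,.072),0)]+[("place%g"%a,(.378,-.304,z),np.radians(a)) for a in (0,-15,-25,-39) for z in (.047,.15)]:
    for s in (-1,1):
        R=Rt(L,psi,s); j=ctrl.ik(tcp(g,R),q(R)); print(nm,s,None if j is None else np.round(j,2))
R=Rt(np.radians(30),0); ctrl.goto(tcp((.40,-.005,.25),R),q(R))
p,W=cloud("wrist"); cv2.imwrite("pics/w1.png",p[:,:,::-1]); np.save("pics/w1.npy",W)
for n in ["sander","bed","trimmer","guard_hinge","guard_bar"]:
    r=imaging.landmark_of("wrist",n)[:2]; print(n,[(np.round(x["at"],3).tolist(),round(x["confidence"],2)) for x in r])
m=(abs(W[...,0]-.612)<.1)&(abs(W[...,1]+.005)<.09)&(W[...,2]>.078)&(W[...,2]<.095); P=W[m]; print(len(P),P.mean(0) if len(P) else 0)
E
```

```text
[[-0.    -0.951 -0.309  0.08 ]
 [ 1.    -0.     0.    -0.   ]
 [-0.    -0.309  0.951 -0.144]
 [ 0.     0.     0.     1.   ]]
view -1 [-0.48  0.18  2.38  1.75  0.31 -0.57]
view 1 [-0.48  0.18  2.38  1.75  0.31  2.57]
pre -1 [-0.34  0.51  2.23  2.46  0.34 -1.18]
pre 1 [-0.34  0.51  2.23  2.46  0.34  1.96]
grasp -1 [-0.27  0.78  2.06  2.7   0.42 -1.38]
grasp 1 [-0.27  0.78  2.06  2.7   0.42  1.77]
place0 -1 [-1.3   0.87  2.24  1.8   0.69 -1.52]
place0 1 [-1.3   0.87  2.24  1.8   0.69  1.62]
place0 -1 [-1.3   0.57  2.22  1.4   0.68 -1.01]
place0 1 [-1.3   0.57  2.22  1.4   0.68  2.14]
place-15 -1 [-1.24  0.9   2.34  2.25  0.75 -1.69]
place-15 1 [-1.24  0.9   2.34  2.25  0.75  1.46]
place-15 -1 [-1.24  0.56  2.3   1.82  0.58 -1.15]
place-15 1 [-1.24  0.56  2.3   1.82  0.58  1.99]
place-25 -1 [-1.17  0.92  2.38  2.51  0.82 -1.72]
place-25 1 [-1.17  0.92  2.38  2.51  0.82  1.42]
place-25 -1 [-1.17  0.57  2.34  2.16  0.55 -1.27]
place-25 1 [-1.17  0.57  2.34  2.16  0.55  1.87]
place-39 -1 [-1.05  0.94  2.4   2.84  0.89 -1.66]
place-39 1 [-1.05  0.94  2.4   2.84  0.89  1.48]
place-39 -1 [-1.05  0.57  2.37  2.65  0.51 -1.42]
place-39 1 [-1.05  0.57  2.37  2.65  0.51  1.72]
sander [([0.613, -0.004, 0.026], 0.87)]
bed []
trimmer []
guard_hinge [([0.731, 0.001, 0.063], 0.68)]
guard_bar []
1939 [6.16264420e-01 1.48887280e-04 8.85244046e-02]
```

```bash
python3 - <<'E'
from h import *
W=np.load("pics/w1.npy")
m=(abs(W[...,0]-.612)<.08)&(abs(W[...,1]+.005)<.06)&(W[...,2]>.082)&(W[...,2]<.095); P=W[m]
print(np.median(P[:,2]),cv2.minAreaRect((P[:,:2]*1000).astype(np.float32)))
e=np.linalg.eigh(np.cov(P[:,:2].T))[1][:,1]; print("yaw",np.arctan2(e[1],e[0]))
m=(abs(W[...,0]-.612)<.09)&(abs(W[...,1]+.005)<.06)&(W[...,2]>.040)&(W[...,2]<.052); P=W[m]
print(np.median(P[:,2]),cv2.minAreaRect((P[:,:2]*1000).astype(np.float32)))
p,W=cloud("top")
for c,x,y,z0,z1 in (("tray",.378,-.304,.01,.02),("slabregion jar",.354,-.146,.07,.1)):
    m=(abs(W[...,0]-x)<.11)&(abs(W[...,1]-y)<.1)&(W[...,2]>z0)&(W[...,2]<z1); P=W[m]
    if len(P): print(c,cv2.minAreaRect((P[:,:2]*1000).astype(np.float32)))
E
```

```text
0.08878458025523611 ((613.9630737304688, -1.4756526947021484), (85.39082336425781, 29.973209381103516), 5.1050920486450195)
yaw -3.0509534898358397
0.04595167257727187 ((614.4963989257812, -1.5329780578613281), (120.78245544433594, 60.09324645996094), 5.157196044921875)
tray ((387.00030517578125, -314.0340576171875), (199.29461669921875, 178.0229034423828), 0.07642894238233566)
slabregion jar ((354.2474670410156, -142.60006713867188), (51.91611099243164, 50.876304626464844), 65.00070190429688)
```

View pics/w1.png

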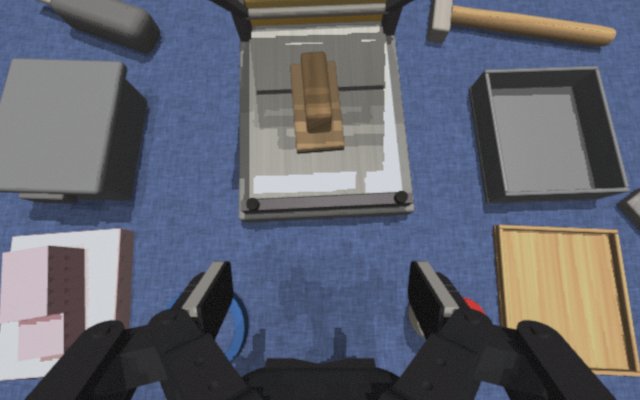

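```bash
python3 - <<'E'
from h import *
L=np.radians(40); R=Rt(L,.089,1); g=np.array([.614,-.0015,.070]); a=R[:,2]
grip(1.0)
ctrl.goto(tcp(g-a*.25+[-.02,0,0],R),q(R))
f0=np.array(ctrl.current_wrist_force())
ctrl.movel(tcp(g-a*.08,R),velocity=.15)
print(ctrl.movel(tcp(g,R),velocity=.06,contact_N=6))
print(np.array(ctrl.current_tcp_pos())-tcp(g,R))
grip(0,50); print("w",ctrl.current_width(),ctrl.current_finger_force())
ctrl.movel(tcp(g-a*.09,R),velocity=.08)
print("w",ctrl.current_width(),np.array(ctrl.current_wrist_force())-f0,ctrl.current_time_s())
g2=g-a*.09; g2=g2+[-.13,0,.04]
ctrl.movel(tcp(g2,R),velocity=.15)
p,_=cloud("side"); cv2.imwrite("pics/s2.png",cv2.resize(p[100:340,180:480,::-1],None,fx=2,fy=2))
p,_=cloud("wrist"); cv2.imwrite("pics/w2.png",p[:,:,::-1])
print(ctrl.current_width(),ctrl.current_time_s())
E
```

```text
False
[-1.55404841e-04 -6.59665560e-06  2.82574778e-04]
w 0.3480176453276434 50.43054699897766
w 0.34593430306258877 [-0.20607776  0.74436642 -1.59953481] 10.6333Traceback (most recent call last):
  File "<stdin>", line 13, in <module>
station.IKError: the arm cannot follow that straight line within its joint ranges
```

```bash
python3 - <<'E'
from h import *
L=np.radians(40); R=Rt(L,.089,1)
for x,z in [(.46,.22),(.46,.24),(.48,.22),(.49,.20),(.50,.19)]:
    try: ctrl.movel(tcp((x,-.015,z),R),velocity=.12); print("ok",x,z); break
    except ctrl.IKError: print("no",x,z)
print(ctrl.current_joint_positions(),ctrl.current_time_s())
for a in (0,-10,-20,-30):
  for z in (.05,.12,.18,.24):
    Q=Rt(L,np.radians(a),1); j=ctrl.ik(tcp((.378,-.304,z),Q),q(Q)); print(a,z,None if j is None else np.round(j,2))
p,_=cloud("side"); cv2.imwrite("pics/s2.png",cv2.resize(p[100:340,180:480,::-1],None,fx=2,fy=2))
_,W=cloud("top"); np.save("pics/t2.npy",W)
E
```

```text
ok 0.46 0.22
[-0.51106495  0.31517296  2.34836003  1.88728189  0.39194463  2.31838413] 11.8333
0 0.05 [-1.3   0.86  2.24  1.79  0.69  1.63]
0 0.12 [-1.3   0.65  2.23  1.53  0.67  1.97]
0 0.18 [-1.3   0.48  2.2   1.28  0.7   2.3 ]
0 0.24 [-1.3   0.33  2.14  1.06  0.79  2.58]
-10 0.05 [-1.27  0.88  2.31  2.1   0.72  1.51]
-10 0.12 [-1.27  0.66  2.3   1.82  0.63  1.86]
-10 0.18 [-1.27  0.47  2.25  1.51  0.61  2.24]
-10 0.24 [-1.27  0.31  2.19  1.2   0.66  2.62]
-20 0.05 [-1.21  0.9   2.36  2.38  0.78  1.44]
-20 0.12 [-1.21  0.67  2.34  2.15  0.62  1.74]
-20 0.18 [-1.21  0.47  2.3   1.79  0.52  2.16]
-20 0.24 [-1.21  0.29  2.23  1.36  0.52  2.65]
-30 0.05 [-1.13  0.92  2.39  2.63  0.84  1.44]
-30 0.12 [-1.13  0.67  2.38  2.46  0.63  1.66]
-30 0.18 [-1.13  0.46  2.33  2.14  0.45  2.03]
-30 0.24 [-1.13  0.28  2.26  1.56  0.38  2.66]
```

View pics/s2.png

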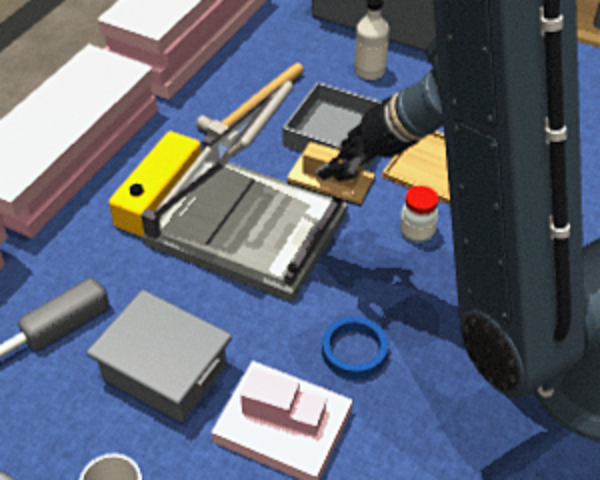

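```bash
python3 - <<'E'
from h import *
L=np.radians(40); R=Rt(L,0,1); g=np.array([.378,-.304,.18])
ctrl.goto(tcp(g,R),q(R))
g[2]=.065; ctrl.movel(tcp(g,R),velocity=.12); ctrl.pause(.2)
g[2]=.040; print("contact",ctrl.movel(tcp(g,R),velocity=.02,contact_N=3))
z=np.array(ctrl.current_tcp_pos())-H*R[:,2]; print("g",z,ctrl.current_width(),ctrl.current_time_s())
np.save("pics/g.npy",z)
p,_=cloud("wrist"); cv2.imwrite("pics/w3.png",p[:,:,::-1])
p,_=cloud("side"); cv2.imwrite("pics/s3.png",cv2.resize(p[100:340,280:480,::-1],None,fx=2,fy=2))
E
```

```text
contact True
g [ 0.37806866 -0.30401305  0.04523056] 0.3462057444803809 15.325
```

View pics/s3.png

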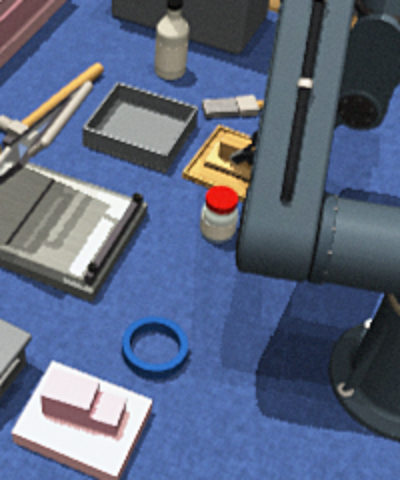

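```bash
python3 - <<'E'
from h import *
L=np.radians(40); R=Rt(L,0,1); g=np.load("pics/g.npy"); f=np.array(ctrl.current_wrist_force())
grip(.7); print("w",ctrl.current_width())
ctrl.movel(tcp(g-R[:,2]*.10,R),velocity=.1)
# look at tray + bar with an upright wrist pose
Q=Rt(0,-np.pi/2,-1)
for s in (-1,1):
    Q=Rt(0,-np.pi/2,s); print(s,[np.round(ctrl.ik((x,-.008,z),q(Q)),2) for x,z in ((.565,.33),(.47,.13),(.47,.065))])
print(ctrl.current_joint_positions(),ctrl.current_time_s())
p,W=cloud("top"); cv2.imwrite("pics/t3.png",cv2.resize(p[130:330,170:450,::-1],None,fx=2,fy=2)); 
for nm,V in (("t2",np.load("pics/t2.npy")),("t3",W)):
    m=(abs(V[...,0]-.565)<.04)&(abs(V[...,1])<.06)&(V[...,2]>.255)&(V[...,2]<.31); P=V[m]
    if len(P)>20:
        print(nm,len(P),np.median(P,0),P[:,2].max(),np.polyfit(P[:,1],P[:,0],1),np.percentile(P[:,0],[5,95]))
print([(n,[(np.round(x["at"],3).tolist(),round(x["confidence"],2)) for x in imaging.landmark_of(c,n)[:1]]) for c in ("top",) for n in ("sander","guard_bar","guard_hinge","tray")])
cloud("side");print([(n,[(np.round(x["at"],3).tolist(),round(x["confidence"],2)) for x in imaging.landmark_of(c,n)[:1]]) for c in ("side",) for n in ("sander","guard_bar","guard_hinge","tray")])
E
```

```text
w 0.699010204690469Traceback (most recent call last):
  File "<stdin>", line 8, in <module>
    return _wrapfunc(a, 'round', decimals=decimals, out=out)
    return _wrapit(obj, method, *args, **kwds)
    result = getattr(arr, method)(*args, **kwds)
TypeError: unsupported operand type(s) for *: 'NoneType' and 'float'
```

```bash
python3 - <<'E'
from h import *
for s in (-1,1):
  for ln in (-30,-15,0,15,30):   # lean about bar axis: tool z tilted in x, y in the xz plane
    l=np.radians(ln); z=np.array([np.sin(l),0,-np.cos(l)]); y=s*np.array([np.cos(l),0,np.sin(l)]); Q=np.c_[np.cross(y,z),y,z]
    print(s,ln,[None if (j:=ctrl.ik((x,-.008,zz),q(Q))) is None else np.round(j,2).tolist() for x,zz in ((.565,.34),(.565,.265),(.47,.12),(.465,.074))])
print(ctrl.current_joint_positions(),ctrl.current_time_s())
p,W=cloud("top"); cv2.imwrite("pics/t3.png",cv2.resize(p[130:330,170:450,::-1],None,fx=2,fy=2)); 
def lm(c): print([(n,[(np.round(x["at"],3).tolist(),round(x["confidence"],2)) for x in imaging.landmark_of(c,n)[:1]]) for n in ("sander","guard_bar","guard_hinge","tray")])
lm("top")
for nm,V in (("t2",np.load("pics/t2.npy")),("t3",W)):
    m=(abs(V[...,0]-.565)<.04)&(abs(V[...,1])<.06)&(V[...,2]>.255)&(V[...,2]<.31); P=V[m]
    if len(P)>20:
        print(nm,len(P),np.median(P,0),P[:,2].max(),np.polyfit(P[:,1],P[:,0],1),np.percentile(P[:,0],[5,95]))
cloud("side"); lm("side")
E
```

```text
-1 -30 [None, None, None, None]
-1 -15 [None, None, None, None]
-1 0 [None, None, None, None]
-1 15 [None, [-0.25, 0.31, 1.74, 0.08, 0.84, 2.85], [-0.31, 0.47, 2.11, 0.25, 0.32, 2.61], [-0.31, 0.58, 2.16, 0.48, 0.17, 2.37]]
-1 30 [[-0.29, 0.15, 1.83, 0.23, 0.67, 2.71], [-0.29, 0.26, 1.94, 0.32, 0.46, 2.6], [-0.38, 0.52, 2.31, 2.34, 0.26, 0.45], [-0.38, 0.68, 2.36, 2.67, 0.43, 0.1]]
1 -30 [[-0.17, 0.6, 1.1, -0.09, 1.96, -0.18], [-0.17, 0.66, 1.19, -0.09, 1.81, -0.17], [-0.19, 0.71, 1.57, -0.1, 1.38, -0.15], [-0.2, 0.78, 1.59, -0.1, 1.28, -0.14]]
1 -15 [[-0.19, 0.46, 1.26, -0.05, 1.67, -0.18], [-0.19, 0.53, 1.36, -0.05, 1.51, -0.18], [-0.22, 0.6, 1.74, -0.06, 1.06, -0.18], [-0.22, 0.67, 1.77, -0.07, 0.95, -0.17]]
1 0 [[-0.21, 0.34, 1.44, -0.0, 1.36, -0.21], [-0.21, 0.41, 1.55, -0.0, 1.19, -0.21], [-0.26, 0.51, 1.92, -0.0, 0.71, -0.26], [-0.26, 0.6, 1.96, -0.0, 0.58, -0.26]]
1 15 [[-0.25, 0.23, 1.63, 0.07, 1.03, -0.28], [-0.25, 0.31, 1.74, 0.08, 0.84, -0.29], [-0.31, 0.47, 2.11, 0.25, 0.32, -0.53], [-0.31, 0.58, 2.16, 0.48, 0.17, -0.77]]
1 30 [[-0.29, 0.15, 1.83, 0.23, 0.67, -0.43], [-0.29, 0.26, 1.94, 0.32, 0.46, -0.54], [-0.38, 0.52, 2.31, 2.34, 0.26, -2.69], None]
[-1.4917291   0.65504519  2.31176345  1.4399891   0.70144333  1.84439797] 16.975
[('sander', [([0.379, -0.306, 0.006], 0.89)]), ('guard_bar', [([0.56, -0.009, 0.276], 0.75)]), ('guard_hinge', [([0.42, -0.47, -0.001], 0.75)]), ('tray', [([0.376, -0.309, 0.001], 0.77)])]
t2 344 [0.56442437 0.00142599 0.2849501 ] 0.29174028767553606 [-0.02318588  0.56488949] [0.55694979 0.57310007]
t3 345 [0.56433022 0.00128986 0.28457174] 0.2933559330671581 [-0.02627039  0.56496752] [0.55697513 0.57318283]
[('sander', [([0.374, -0.306, 0.004], 0.59)]), ('guard_bar', [([0.568, -0.009, 0.278], 0.95)]), ('guard_hinge', [([0.732, -0.001, 0.065], 0.77)]), ('tray', [([0.38, -0.301, -0.003], 0.9)])]
```

View pics/t3.png

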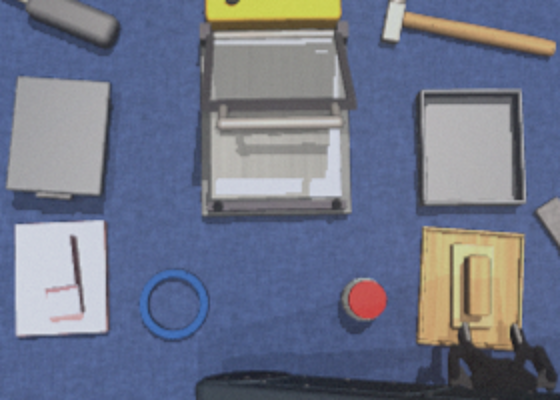

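```bash
cat > g1.py <<'E'
from h import *
yaw=.025; e=np.array([-np.cos(yaw),-np.sin(yaw),0]); Z=np.array([0,0,1.]); hin=np.array([.732,-.004,.065])
y=-e; z=-Z; Q=np.c_[np.cross(y,z),y,z]; D=.012
def bar(a): return hin+.270*(np.cos(a)*e+np.sin(a)*Z)
E
python3 - <<'E'
from g1 import *
p=np.array(ctrl.current_tcp_pos()); ctrl.movel(p+[0,0,.1],velocity=.2)
ctrl.goto((.43,-.2,.36),q(Q)); grip(.42)
b=bar(.906); print(b); ctrl.goto(b+[0,0,.06],q(Q)); ctrl.pause(.2)
f0=np.array(ctrl.current_wrist_force())
print("hit",ctrl.movel(b-D*Z,velocity=.05,contact_N=5))
grip(0,20); print("w",ctrl.current_width(),ctrl.current_finger_force(),np.array(ctrl.current_wrist_force())-f0)
off=np.zeros(3)
for a in np.arange(.85,.24,-.06):
    rad=np.cos(a)*e+np.sin(a)*Z
    ctrl.movel(bar(a)-D*Z+off,velocity=.07)
    f=np.array(ctrl.current_wrist_force())-f0; fr=f@rad
    off+=np.clip(fr*3e-4,-.002,.002)*rad
    print(round(a,2),np.round(f,1),round(fr,1),np.round(off*1e3,1))
    if np.linalg.norm(f)>30: break
p,W=cloud("top"); print([(np.round(x["at"],3).tolist(),round(x["confidence"],2)) for x in imaging.landmark_of("top","guard_bar")[:1]])
p,W=cloud("side");cv2.imwrite("pics/s4.png",cv2.resize(p[100:340,180:480,::-1],None,fx=2,fy=2))
print([(np.round(x["at"],3).tolist(),round(x["confidence"],2)) for x in imaging.landmark_of("side","guard_bar")[:1]],ctrl.current_width(),ctrl.current_tcp_pos(),ctrl.current_time_s())
E
```

```text
[ 0.56548936 -0.00816363  0.27750146]
hit False
w 0.17752388671081298 19.905871152877808 [ 0.93202664  0.2004304  -0.23649259]
0.85 [ 0.7 -1.3 -4.3] -3.7 [ 0.7  0.  -0.8]
0.79 [-3.4 -3.8 -1.6] 1.4 [ 0.5  0.  -0.5]
0.73 [-1.5 -4.7 -2.3] -0.3 [ 0.5  0.  -0.6]
0.67 [-1.1 -5.6 -2.5] -0.5 [ 0.7  0.  -0.7]
0.61 [-2.5 -5.8 -4.1] -0.2 [ 0.7  0.  -0.7]
0.55 [-1.7 -6.9 -4.2] -0.6 [ 0.8  0.  -0.8]
0.49 [-2.  -6.  -4.1] -0.0 [ 0.8  0.  -0.8]
0.43 [-2.6 -7.1 -5.1] 0.4 [ 0.7  0.  -0.8]
0.37 [-1.9 -6.5 -5.9] -0.2 [ 0.8  0.  -0.8]
0.31 [-1.3 -6.5 -5.7] -0.4 [ 0.9  0.  -0.9]
0.25 [-1.9 -6.8 -5.4] 0.6 [ 0.7  0.  -0.8]
[]
[([0.471, -0.011, 0.134], 0.78)] 0.1780628879422867 [ 0.47131673 -0.01121169  0.1183392 ] 28.5167
```

View pics/s4.png

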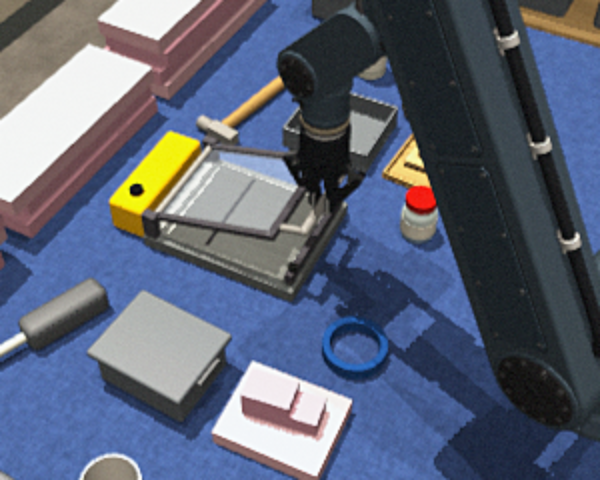

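```bash
python3 - <<'E'
from g1 import *
grip(.42); p=np.array(ctrl.current_tcp_pos()); ctrl.movel(p+[0,0,.045],velocity=.12); grip(0)
b=bar(.25); b[0]+=.0007
f0=np.array(ctrl.current_wrist_force()); t=.0
for a in (.12,.05,-.02):
    h=ctrl.movel(bar(a)+.008*Z+[.0007,0,0],velocity=.04,contact_N=14)
    print(a,h,np.round(np.array(ctrl.current_wrist_force())-f0,1),np.round(ctrl.current_tcp_pos(),4))
    if h: break
ctrl.movel(np.array(ctrl.current_tcp_pos())+[0,0,.15],velocity=.2)
p,W=cloud("top"); print([(np.round(x["at"],3).tolist(),round(x["confidence"],2)) for x in imaging.landmark_of("top","guard_bar")[:1]])
p,W=cloud("side");cv2.imwrite("pics/s5.png",cv2.resize(p[100:340,180:480,::-1],None,fx=2,fy=2))
print([(n,np.round(x["at"],3).tolist(),round(x["confidence"],2)) for n in ("guard_bar","sander","offcut") for x in imaging.landmark_of("side",n)[:1]])
m=(abs(W[...,0]-.462)<.025)&(abs(W[...,1]+.01)<.05)&(W[...,2]>.056); print("bar top",np.percentile(W[m][:,2],[50,90,98]),ctrl.current_time_s())
E
```

```text
0.12 False [-1.9 -0.8 -1.6] [ 0.4652 -0.0108  0.1055]
0.05 False [-0.7 -1.2 -2.2] [ 0.463  -0.0107  0.0862]
-0.02 True [-2.6  0.2  9.2] [ 0.4631 -0.0108  0.0728]
[]
[('guard_bar', [0.462, -0.011, 0.063], 0.82), ('sander', [0.376, -0.306, 0.0], 0.71), ('offcut', [0.377, 0.289, 0.032], 0.55)]
bar top [0.38566265 0.5538466  0.56537204] 33.675
```

View pics/s5.png

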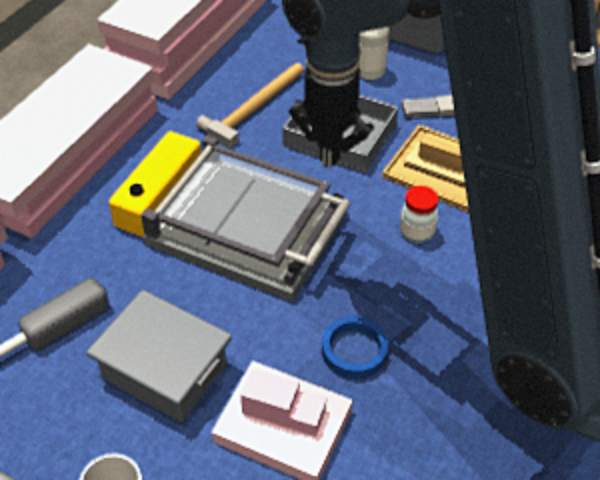

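```bash
python3 - <<'E'
from g1 import *
p=np.array(ctrl.current_tcp_pos()); ctrl.movel([p[0],p[1],.085],velocity=.12)
print(ctrl.movel([p[0],p[1],.066],velocity=.02,contact_N=5),ctrl.current_tcp_pos())
print(ctrl.movel([p[0],p[1],.066],velocity=.02,contact_N=14),ctrl.current_tcp_pos())
ctrl.movel([p[0],p[1],.25],velocity=.2); ctrl.pause(.3)
print(ctrl.current_time_s()); print(finish_job())
E
```

```text
True [ 0.46267021 -0.01071103  0.07290093]
True [ 0.46267663 -0.01071628  0.07287389]
37.175
the job is handed in; nothing more can be done
None
```

The sander was the thing left on the bed; it now stands upright in the tool tray, the guard is fully down on its stop, the offcut is still on the slab, and the job was handed in at 37 s.

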